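# Bed an electrode head lightly on the contact tester and lock it

## Robot

A 7-joint arm with a two-finger parallel gripper is mounted at the origin on a cart in front of the work surface, level with it; the furniture and walls round the work are solid. World frame = base frame: x ahead of the robot, y to its left, z up, the work surface at z = 0. Lengths are in m, angles in rad, forces in N, time in s.
With the tool pointing down it reaches from about 0.35 to 0.9 m from the base axis. Payload 8.1 kg.
Tool frame: the origin (TCP) lies midway between the tips of the shut fingers; the grasp point (between the pads) lies 19 mm behind it (pinch_z is the distance from the TCP to the grasp point, in m); z points along the fingers, y is the direction in which the jaws open and shut (so a half turn about z gives the same grasp; the last joint's range is limited). The gripper opens to 85 mm and grips with 20 to 120 N. Pads are 22 mm wide; open, the fingers measure 114 mm over their backs; the gripper's body (76 mm by 85 mm) begins 54 mm behind the grasp point. The pads swing forward as they close: fully open they stand 13 mm farther back than shut.
Start: joints at [-1.371, 0.434, 0.025, 1.573, -0.012, 1.134, -0.075], TCP at [0.186, 0.597, 0.231] pointing down, gripper open.
Joint ranges: [-2.62, 2.62], [-0.44, 2.09], [-1.27, 1.32], [0.08, 2.57], [-1.32, 4.46], [0.12, 2], [-2.74, 2.74]. Speed limits (rad/s): [2.22, 2.22, 3.01, 3.01, 3.14, 3.14, 3.14].

## Interface

Orientations are given as a 3x3 rotation matrix whose columns are the frame's x, y, z axes.
In Python, from cell import move_ptp, move_straight, set_joints, move_gripper, hold, solve_ik, get_image, calibration, Unreachable, sign_off, read_clock, read_joint_pos, read_qd, read_joint_efforts, read_ee_pos, read_eef_rot, read_contact_force, read_torque, read_gripper_width, pinch_z gives the robot as it stands. Calls block until the motion is done:
- move_ptp(position, orientation): joint-space move of the TCP to a pose.
- move_straight(position, speed=0.15, rot=None, contact_N=None): straight line of the TCP; rot=None keeps the orientation; speed is the mean speed in m/s. With contact_N (N) it stops when the force on the tool has changed by that much, and returns True; else False.
- set_joints(angles): joint-space move.
- move_gripper(opening): opening from 0.0 (shut) to 1.0 (fully open); the grip force is fixed at half the most; returns when the fingers have stopped.
- hold(seconds).
- solve_ik(position, orientation): joint angles nearest the present ones, or None.
- get_image(name): name is "scene" or "top"; returns the picture (384x512x3 uint8, red, green, blue); there is no depth.
- calibration(name): a dict with "mtx" (3x3 intrinsics, pixels), "xyz" and "orientation" of the camera in the world. Camera axes: x right, y down, z forward; pixel columns grow to the right and rows downward; lengths in m; the calibration is good to about 2 mm. A picture is of the moment at which its call begins. calibration takes no time and is no camera call.
A pose or a line that the arm cannot do raises Unreachable and nothing moves.
- sign_off(): hands the job in, once; it reports no verdict.
Readings, each from a call of its own:
- read_clock(): time.
- read_joint_pos(): joint angles.
- read_qd(): joint speeds.
- read_joint_efforts(): joint torques, N m.
- read_ee_pos(): TCP position.
- read_eef_rot(): TCP orientation.
- read_contact_force(): force on the tool from outside, world axes, zero at the start.
- read_torque(): the same for the moment, N m.
- read_gripper_width(): opening from 0.0 (shut) to 1.0 (fully open).
Only numpy, scipy, OpenCV 4.12 (cv2) and the standard library are available. Lean on these libraries where they do the work, as an engineer would, in place of code of your own. Each camera call takes 0.05 s, during which the arm holds its last target. There are 200 camera calls.

## Task

Get the electrode head with the 45 mm disc (the middle one in size of the three standing about) ready for its contact check: hold it disc down on the middle of the tester's sprung pad while the keeper bar is still swung open, and press it down lightly for a full second with about 6 N (4 to 9 N), never pushing it against the tester with more than 15 N. Then leave it standing centred on the pad and swing the keeper bar shut over its disc until the bar snaps past the detent ball and is fully home. Leave the other two electrode heads where they are.

Things in the scene. Friction and masses are not known exactly. Their poses are not given: they have to be found in the camera images.
- electrode: electrode head to be checked: a light grey disc, 45 mm in diameter and 12 mm thick, lying flat, with an upright round stem, 16 mm in diameter at its widest, that rises from the disc to 46 mm; 0.07 kg or so. Origin at the centre of the underside, z up along the stem. Grasp the stem.
- large_head: bystander electrode head of the same form, disc 65 mm, 46 mm high; origin at the centre of the underside
- small_head: bystander electrode head of the same form, disc 35 mm (black), 46 mm high; origin at the centre of the underside
- tester: contact tester, fixed: grey base plate 100 (x) x 176 (y) x 10 mm, origin at the centre of its underside. On it: a round pad (d 45 mm) on the vertical axis through the origin, sprung, gives up to 12 mm, its top 36 to 48 mm above the worktop (set differently every time, not measured); the keeper's hinge post at (-20, +60) mm; a latch post at (-24, -68) mm, 62 mm high
- pad_axis (a point): point on the pad's vertical axis, 42 mm above the worktop (fixed to the base, not the pad's own height)
- keeper_hinge (a point): point on the keeper bar's vertical hinge axis, at the bar's underside, 64 mm above the worktop
- keeper_knob (a point): centre of the top of the black upright knob on the keeper bar, 110 mm from the hinge axis, 102 mm above the worktop; knob 12 to 15 mm in diameter, 30 mm high. The bar is 10 mm wide, 132 mm long and lies level 64 to 72 mm above the worktop, so it passes over the electrode's disc and stops beside its stem
- keeper (a joint): angle of the keeper bar about its upright hinge: 0 fully shut (bar along the base's y axis, 20 mm in front (-x) of the pad's axis, at its stop), growing to 1.35 rad as it opens, clockwise from above (knob towards the base's -x). It stays where it is left; just before 0 its end must be pushed past a sprung detent ball (some newtons), which then holds it
Things that resemble listed ones, but are neither listed nor needed, are in the scene too. Leave any turquoise look-alike of the electrode alone.

How it is judged:
On the way:
1. the electrode is pressed on the middle of the pad, upright, with 4 to 9 N for 0.8 s, the keeper bar still open (contact force between electrode and tester between 4 and 9 N and horizontal distance between electrode and pad_axis below 0.006 m and angle between electrode's own z axis and vertical below 0.1 rad and value of joint keeper above 0.5 rad), for 0.8 s.
At the end, for the whole second after the job is handed in: The electrode head stands upright (within 0.08 rad), released and at rest on the pad, its axis within 6 mm of the pad's axis; the keeper bar is shut past its detent (under 0.04 rad); the other two heads are within 30 mm of where they stood (value of joint keeper below 0.04 rad and horizontal distance between electrode and pad_axis below 0.006 m and z of electrode in the frame of tester between 0.03 and 0.052 m and angle between electrode's own z axis and vertical below 0.08 rad and linear speed of electrode below 0.01 m/s and distance of each of large_head, small_head from where it was at the start of the episode below 0.03 m); the robot touches nothing.
It fails at once if the electrode is pushed against the tester (pad, posts or keeper bar) with more than 15 N (contact force between electrode and tester above 15 N).
It fails at once if another electrode head is moved by more than 30 mm (distance of any of large_head, small_head from where it was at the start of the episode above 0.03 m).
It also fails if it takes over 69 s, if anything falls off the work surface, if the arm or the gripper's body presses on something with over 40 N, if the wrist force passes 120 N, or if a joint passes its speed limit or range.

## Working session

There is one attempt and no reset: what is moved stays moved. The work goes in short steps, each a Python script; the robot and the scene stay as the last script left them, time stands still between calls to the robot, and variables do not carry over. Pictures are saved under pics/ and viewed, about 8 in all and at most 12, crops included, and the job is handed in when it is done.

```bash
ls; mkdir -p pics
python3 - <<'E'
from cell import *
import cv2,numpy as np
for n in("scene","top"):
    im=get_image(n); cv2.imwrite(f"pics/{n}0.png",im[:,:,::-1])
    c=calibration(n); print(n,{k:np.round(v,4).tolist() for k,v in c.items()})
print(read_clock(),pinch_z() if callable(pinch_z) else pinch_z, read_eef_rot())
E
```

```text
pics
scene {'mtx': [[382.2709, 0.0, 252.2175], [0.0, 382.2709, 190.2437], [0.0, 0.0, 1.0]], 'xyz': [-0.0945, 0.4885, 0.5233], 'orientation': [[-0.5812, -0.3977, 0.71], [-0.8137, 0.298, -0.4991], [-0.0131, -0.8678, -0.4968]]}
top {'mtx': [[426.1016, 0.0, 251.3165], [0.0, 426.1016, 190.7273], [0.0, 0.0, 1.0]], 'xyz': [0.4291, 0.0665, 0.933], 'orientation': [[0.0007, -0.9955, 0.0949], [-1.0, -0.0012, -0.0054], [0.0055, -0.0949, -0.9955]]}
0.1 0.0187 [[-9.54498123e-01  2.98216766e-01 -3.06458899e-04]
 [ 2.98216897e-01  9.54497093e-01 -1.40785527e-03]
 [-1.27331916e-04 -1.43518643e-03 -9.99998962e-01]]
```

View pics/scene0.png

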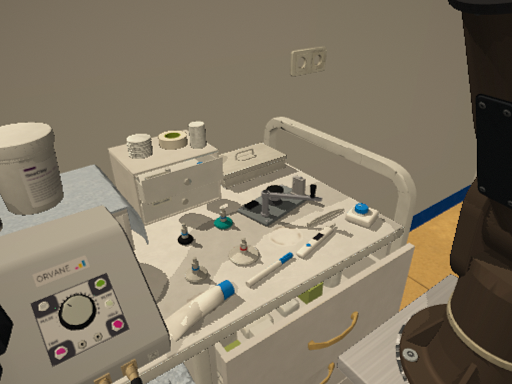

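View pics/top0.png

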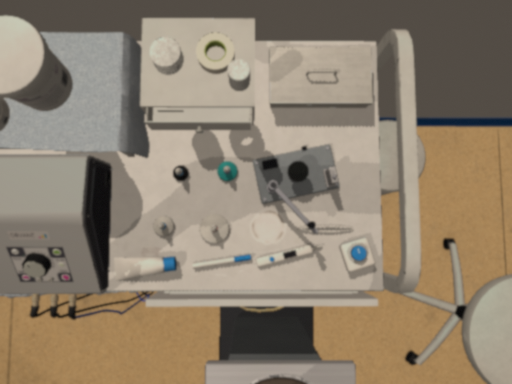

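The scene picture shows the whole trolley. In the top picture, the small black head is at (181,173), turquoise at (228,171), the mid-size light head at (163,226), the large one at (214,229), and the tester at about (297,172). Its keeper is open, hinge about (273,185) and knob about (311,225). I'll zoom in next.

Run:
```python
import cv2
im=cv2.imread("pics/top0.png")
a=cv2.resize(im[140:240,245:345],None,fx=6,fy=6,interpolation=cv2.INTER_CUBIC)
cv2.imwrite("pics/ztester.png",a)
a=cv2.resize(im[150:250,140:240],None,fx=6,fy=6,interpolation=cv2.INTER_CUBIC)
cv2.imwrite("pics/zheads.png",a)
```

```text
(no output)
```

View pics/ztester.png

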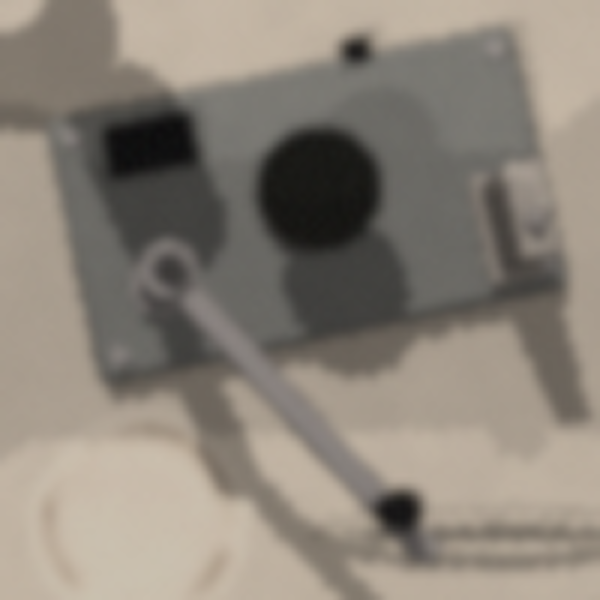

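View pics/zheads.png

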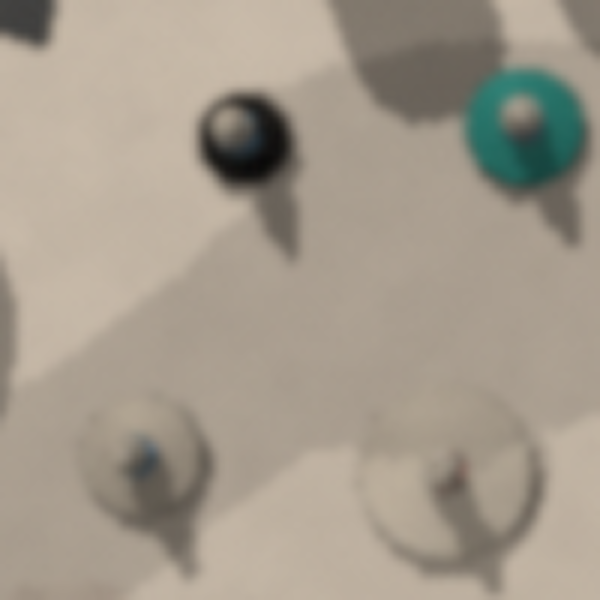

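```bash
cat > h.py <<'E'
from cell import *
import numpy as np,cv2
from scipy.optimize import least_squares
def ray(n,uv,z):
    c=calibration(n);R=np.array(c["orientation"]);p=np.array(c["xyz"])
    d=R@np.linalg.solve(np.array(c["mtx"]),[uv[0],uv[1],1]);return p+d*(z-p[2])/d[2]
def proj(n,X):
    c=calibration(n);R=np.array(c["orientation"]);q=np.array(c["mtx"])@(R.T@(np.array(X)-c["xyz"]));return q[:2]/q[2]
def zoom(u,v,x0,y0,k=6): return ((u+.5)/k-.5+x0,(v+.5)/k-.5+y0)
def Rd(a): # tool down, tool y (jaw) axis at angle a in world xy
    y=np.array([np.cos(a),np.sin(a),0]);z=np.array([0,0,-1.]);return np.column_stack([np.cross(y,z),y,z])
E
python3 - <<'E'
from h import *
t=lambda u,v:zoom(u,v,245,140); e=lambda u,v:zoom(u,v,140,150)
P=lambda n,uv,z:print(n,np.round(ray("top",uv,z)[:2],4))
im=cv2.imread("pics/top0.png",0)
m=(im[155:190,282:312]<45).astype(np.uint8)
n,l,s,c=cv2.connectedComponentsWithStats(m);i=1+np.argmax(s[1:,4]);print(c[i]+[282,155],s[i])
P("pad auto",c[i]+[282,155],.042)
P("pad",t(320,188),.042)
for q in((50,125),(515,25),(565,290),(110,375)):P("corner",t(*q),.010)
P("hinge",t(168,268),.075);P("knob",t(400,508),.102)
E=e(145,460);P("electrode",E,.012);P("large",e(450,478),.012);P("small",e(245,138),.012)
P("latch",t(530,205),.062)
X=ray("top",E,.012);print("scene px of electrode",proj("scene",X),"pad",proj("scene",ray("top",c[i]+[282,155],.042)))
s=cv2.imread("pics/scene0.png")
a=cv2.resize(s[165:290,170:330],None,fx=5,fy=5,interpolation=cv2.INTER_CUBIC)
cv2.imwrite("pics/zscene.png",a[:600])
print([np.round(read_contact_force(),2).tolist() for _ in range(3)])
E
```

```text
[297.78737542 171.50830565] [  7   7  19  20 301]
pad auto [ 0.5549 -0.0364]
pad [ 0.5562 -0.0367]
corner [0.5838 0.058 ]
corner [ 0.6212 -0.1126]
corner [ 0.5235 -0.1291]
corner [0.4924 0.0363]
hinge [0.5241 0.0188]
knob [ 0.4429 -0.0547]
electrode [0.4399 0.2499]
large [0.4335 0.1405]
small [0.5564 0.216 ]
latch [ 0.5475 -0.1066]
scene px of electrode [196.45418213 271.53011933] pad [274.43075675 191.40324955]
[[0.27, 0.89, -0.91], [0.27, 0.89, -0.91], [0.27, 0.89, -0.91]]
```

View pics/zscene.png

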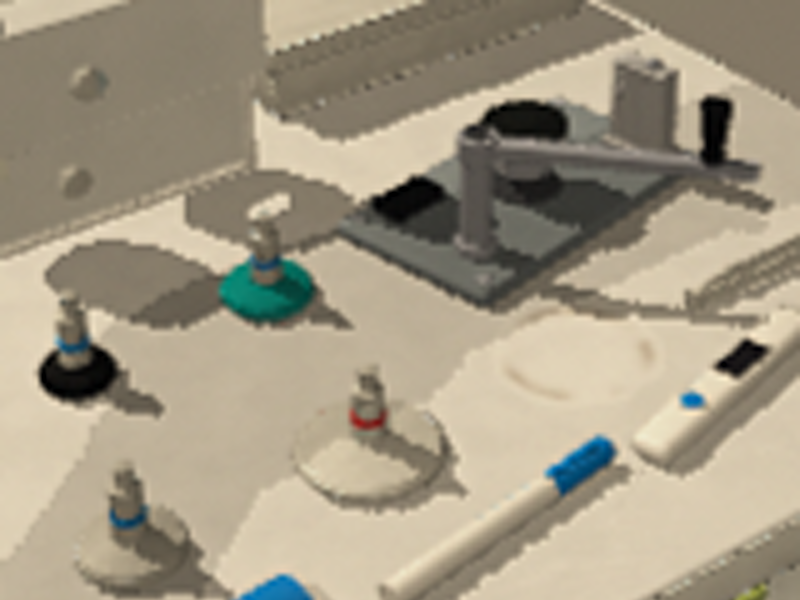

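The scene crop agrees with the top-view fit. The blue-banded light head's disc is at crop (130,540), the pad at (525,122), and the knob top at (716,105). The base corners average to (0.555,-0.037), the same as the pad centre, with yaw about 0.2. The keeper is at about 1.03 rad. Next I grasp the electrode.

Run:
```python
from h import *
R=Rd(np.pi/2); E=np.array([.4399,.2499])
p=np.array(read_ee_pos()); move_straight([p[0],p[1],.33],.25)
move_gripper(.55)
move_ptp([*E,.25],R); print(read_joint_pos(),read_clock())
move_straight([*E,.06],.2); 
hit=move_straight([*E,.017],.06,contact_N=6); print("hit",hit,read_ee_pos())
move_gripper(0); print("w",read_gripper_width(),read_contact_force())
move_straight([*E,.12],.12); hold(.2)
print("w",read_gripper_width(),read_contact_force(),read_clock())
P=np.array([.5552,-.0366])
move_straight([*E,.2],.2);move_ptp([*P,.2],R); move_straight([*P,.105],.1);print(read_joint_pos(),read_ee_pos(),read_clock())
cv2.imwrite("pics/top1.png",get_image("top")[:,:,::-1]);s=get_image("scene")[:,:,::-1];cv2.imwrite("pics/scene1.png",s)
cv2.imwrite("pics/zs1.png",cv2.resize(s[120:240,200:340],None,fx=5,fy=5,interpolation=cv2.INTER_CUBIC))
```

```text
[-0.79167099  0.22150297  0.2039996   1.84296202 -0.05091512  1.08152003
  1.00370594] 2.7167
hit False [0.44004135 0.24995808 0.01708609]
w 0.13493884201295903 [-0.86116698 -0.47474936  5.18265839]
w 0.13780350764474605 [ 0.03351364  0.37318088 -1.04179933] 6.3
[-0.25661004  0.47209008  0.31150653  1.90427116 -0.19683601  0.79361615
  1.73225152] [ 0.5556752  -0.03663934  0.10558599] 9.1333
```

View pics/zs1.png

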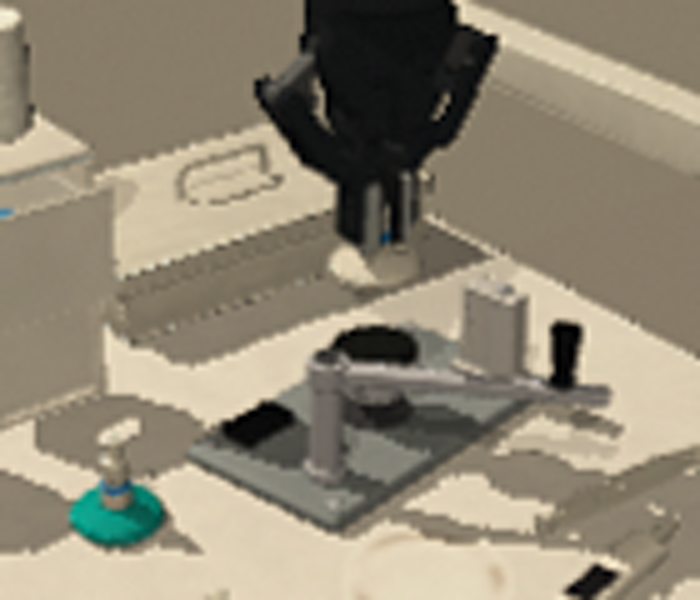

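The electrode is held upright over the pad. The disc spans crop columns 328 to 422 with its bottom edge at row 287, and the pad spans 332 to 418. I'll compare that with the predicted outline before lowering.

Run:
```python
from h import *
p=np.array(read_ee_pos());a=np.linspace(0,2*np.pi,90)
def ext(c,z,r):
    q=np.array([proj("scene",[c[0]+r*np.cos(t),c[1]+r*np.sin(t),z]) for t in a]);return [(q.min(0)-[200,120])*5+2,(q.max(0)-[200,120])*5+2]
print("bottom rim",ext(p,p[2]-.017,.0225),"top rim",ext(p,p[2]-.005,.0225))
for z in(.036,.042,.048):print("pad",z,ext([.5552,-.0366],z,.0225))
```

```text
bottom rim [array([329.2519428 , 255.30422945]), array([420.95308883, 297.59797217])] top rim [array([329.35237514, 233.81125392]), array([421.64021339, 275.46351067])]
pad 0.036 [array([329.36631412, 346.94573549]), array([418.61275753, 391.86544665])]
pad 0.042 [array([329.41538345, 336.79246668]), array([418.93876867, 381.43407262])]
pad 0.048 [array([329.46475742, 326.57736978]), array([419.26680855, 370.93654039])]
```

Sideways alignment matches within a pixel. The vertical offset is the same for the pad and the disc, so it looks like calibration error. Next is the gentle press.

```bash
cat > press.py <<'E'
from h import *
def press(P):
    hold(.3); f0=np.mean([read_contact_force()[2] for _ in range(3)])
    print("f0",f0)
    hit=move_straight([*P,.045],.012,contact_N=2.5); z=read_ee_pos()[2]; hold(.15)
    print("hit",hit,z,read_contact_force()[2]-f0)
    if not hit: return None
    for i in range(40):
        f=read_contact_force()[2]-f0
        if f>5.7: break
        z-=min(.0005,.0002+.0001*(6-f)); move_straight([*P,z],.01); hold(.08)
    for i in range(6): hold(.25); print("F",np.round(np.array(read_contact_force())-[0,0,f0],2),read_ee_pos(),read_clock())
    return f0
E
python3 - <<'E'
from press import *
P=np.array([.5552,-.0366]); press(P)
E
```

```text
f0 -0.37151582383844534
hit True 0.06380135995250265 2.881833523625506
F [-0.05  0.84  5.7 ] [ 0.55526953 -0.03659737  0.06211103] 14.6917
F [0.96 0.39 6.05] [ 0.55525041 -0.03655297  0.06211051] 14.9417
F [-0.06  1.    5.75] [ 0.55521651 -0.03661712  0.0620885 ] 15.1917
F [0.11 0.94 5.69] [ 0.55526487 -0.03659675  0.06210866] 15.4417
F [-0.64 -0.01  4.91] [ 0.55525461 -0.03658822  0.06211386] 15.6917
F [-0.12 -0.37  5.82] [ 0.55524882 -0.0366297   0.06210662] 15.9417
```

About 5.7 N held for 1.5 s. Next I ease off, release, back away and look.

Run:
```python
from h import *
P=np.array([.5552,-.0366]); move_straight([*P,.0642],.01); hold(.2); print(read_contact_force())
move_gripper(.4); print(read_contact_force(),read_gripper_width()); move_straight([*P,.16],.12)
move_ptp([.40,.12,.25],Rd(np.pi/2)); print(read_clock())
t=get_image("top")[:,:,::-1];s=get_image("scene")[:,:,::-1]
cv2.imwrite("pics/top2.png",t);cv2.imwrite("pics/scene2.png",s)
z=lambda im:cv2.resize(im,(400,400),interpolation=cv2.INTER_CUBIC)
cv2.imwrite("pics/z2.png",np.hstack([z(t[125:225,250:350]),z(s[140:240,225:325])]))
```

```text
[0.64172611 0.31410944 2.67907669]
[-0.21498727  0.50309509  0.32719951] 0.3974668153357656
18.7417
```

View pics/z2.png

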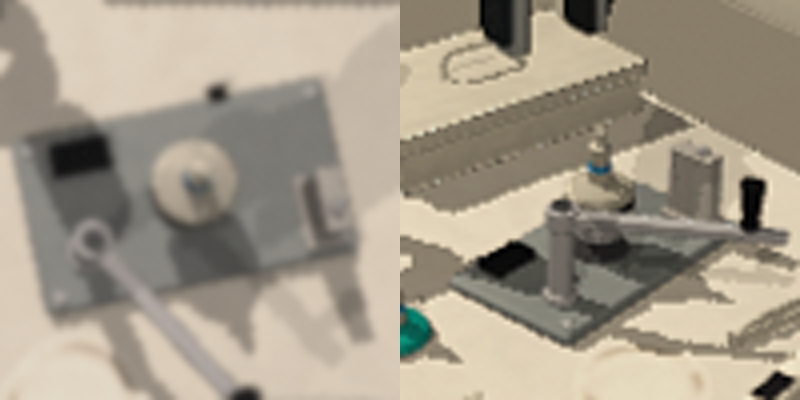

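The head stands upright on the pad with its disc at left-crop (194,182). The keeper is still open. I'll fit the disc and pad centres numerically.

Run:
```python
from h import *
a=cv2.imread("pics/top0.png",0).astype(float);b=cv2.imread("pics/top2.png",0).astype(float)
def fit(im,c0,z,r,sgn):
    # edge fit: maximise mean radial gradient over the projected circle
    def prof(x,y,rr):
        q=np.array([proj("top",[x+rr*np.cos(t),y+rr*np.sin(t),z]) for t in np.linspace(0,2*np.pi,60,False)],np.float32)
        return cv2.remap(im.astype(np.float32),q[:,0][None],q[:,1][None],cv2.INTER_CUBIC)[0]
    best=max(((np.mean(np.clip(sgn*(prof(x,y,r-.002)-prof(x,y,r+.002)),-20,40)),x,y) for x in c0[0]+np.arange(-.006,.0061,.0005) for y in c0[1]+np.arange(-.006,.0061,.0005)))
    return np.round(best,4)
P=[.555,-.0366]
for zp in(.042,.046): print("pad",zp,fit(a,P,zp,.0225,-1),"disc",fit(b,P,zp+.012,.0225,1))
# base plate shift reference: two clicked corners unaffected
```

```text
Traceback (most recent call last):
  File "h.py", line 8, in proj
    c=calibration(n);R=np.array(c["orientation"]);q=np.array(c["mtx"])@(R.T@(np.array(X)-c["xyz"]));return q[:2]/q[2]
ValueError: time passes only in moves, steps and waits
```

```bash
sed -i 's/^def ray/from functools import lru_cache\ncalibration=lru_cache(None)(calibration)\ndef ray/' h.py
python3 - <<'E'
from h import *
a=cv2.imread("pics/top0.png",0);b=cv2.imread("pics/top2.png",0)
def fit(im,c0,z,r,sgn):
    im=im.astype(np.float32)
    def prof(x,y,rr):
        q=np.array([proj("top",[x+rr*np.cos(t),y+rr*np.sin(t),z]) for t in np.linspace(0,2*np.pi,40,False)],np.float32)
        return cv2.remap(im,q[:,0][None],q[:,1][None],cv2.INTER_CUBIC)[0]
    return np.round(max((np.mean(np.clip(sgn*(prof(x,y,r-.002)-prof(x,y,r+.002)),-20,40)),x,y) for x in c0[0]+np.arange(-.006,.0061,.0005) for y in c0[1]+np.arange(-.006,.0061,.0005)),4)
P=[.555,-.0366]
for zp in(.042,.046): print("pad",zp,fit(a,P,zp,.0225,-1),"disc",fit(b,P,zp+.012,.0225,1))
print(read_clock())
E
```

```text
pad 0.042 [ 3.69068e+01  5.56500e-01 -3.56000e-02] disc [31.6743  0.5565 -0.0356]
pad 0.046 [ 3.69501e+01  5.56000e-01 -3.51000e-02] disc [31.2418  0.556  -0.0351]
18.8417
```

Pad and disc centres agree within 0.5 mm. Now I close the keeper by pushing the knob along its arc with shut fingers.

```bash
cat > shut.py <<'E'
from h import *
H=np.array([.524,.0185]); PHI0=np.arctan2(-.98,.199); Z=.080
def tool(phi,d,r=.110):
    u=np.array([np.cos(phi),np.sin(phi)]);t=np.array([-u[1],u[0]])
    return H+r*u-d*t, Rd((phi)%np.pi), t
E
python3 - <<'E'
from shut import *
move_gripper(0)
phi=-2.405; p,R,t=tool(phi,.042); f=lambda:float(np.dot(np.array(read_contact_force())[:2],t))
move_ptp([*p,.16],R); move_straight([*p,Z],.1,contact_N=8); print(read_ee_pos(),read_joint_pos(),read_clock())
for phi in np.r_[-2.405,np.linspace(-2.25,PHI0-.12,7)]:
    p,R,t=tool(phi,.019)
    hit=move_straight([*p,Z],.08,rot=R,contact_N=20)
    print(round(PHI0-phi,3),hit,round(f(),2),np.round(read_ee_pos(),4))
    if hit: break
print(read_clock())
s=get_image("top")[:,:,::-1];cv2.imwrite("pics/top3.png",s)
cv2.imwrite("pics/z3.png",cv2.resize(s[125:245,240:360],(600,600),interpolation=cv2.INTER_CUBIC))
E
```

```text
[ 0.41466853 -0.02413685  0.08041388] [-0.42220001  0.33301406  0.43939535  2.26195767 -0.25276312  0.59039988
  0.94409712] 20.9333
1.035 False 0.55 [ 0.43   -0.0416  0.0801]
0.88 False -0.5 [ 0.4397 -0.055   0.0799]
0.753 False 0.27 [ 0.4496 -0.0647  0.0799]
0.626 False -0.74 [ 0.4607 -0.0734  0.0799]
0.5 False 0.16 [ 0.4728 -0.0806  0.0799]
0.373 False 0.24 [ 0.4857 -0.0862  0.0799]
0.247 False -0.64 [ 0.4993 -0.0902  0.0798]
0.12 False 1.05 [ 0.5131 -0.0925  0.0798]
23.6833
```

View pics/z3.png

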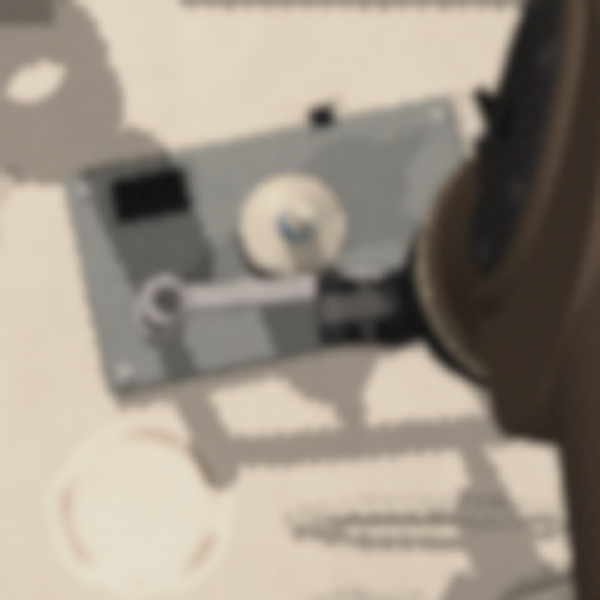

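The bar now lies near crop (165–315, 290), almost shut, and the disc is undisturbed at (293,225). I'll push on past the detent.

Run:
```python
from shut import *
R0=tool(PHI0,.019)[2]; f=lambda:float(np.dot(np.array(read_contact_force())[:2],R0))
p0,R,t=tool(PHI0,.019)
for d in [.027,.024,.022,.020]+list(np.arange(.019,.0099,-.001)):
    p=tool(PHI0,d)[0]; hit=move_straight([*p,Z],.03,rot=R,contact_N=22)
    hold(.1); F=f(); print(round(d,4),hit,round(F,2),np.round(read_ee_pos(),4))
    if abs(F)>20: break
print(read_clock())
```

```text
0.027 False -5.15 [ 0.5173 -0.0942  0.0795]
0.024 False -0.95 [ 0.5225 -0.0941  0.0801]
0.022 False -0.09 [ 0.5246 -0.0937  0.0801]
0.02 False -0.06 [ 0.5263 -0.0933  0.08  ]
0.019 False -0.37 [ 0.5273 -0.0931  0.08  ]
0.018 False -1.22 [ 0.5281 -0.0929  0.08  ]
0.017 False -4.81 [ 0.5285 -0.0929  0.0799]
0.016 False -8.28 [ 0.5287 -0.0928  0.0797]
0.015 False -10.73 [ 0.5288 -0.0928  0.0796]
0.014 False -12.77 [ 0.5289 -0.0929  0.0795]
0.013 False -15.88 [ 0.529  -0.0928  0.0794]
0.012 False -18.66 [ 0.5291 -0.0928  0.0793]
0.011 False -22.01 [ 0.5292 -0.0928  0.0792]
28.3833
```

There was a detent bump of about 5 N near θ≈0.08, then a hard stop at the expected place. Now I retreat and verify.

Run:
```python
from shut import *
p,R,t=tool(PHI0,.045); move_straight([*p,Z],.06); move_straight([*p,.18],.15); move_ptp([.40,.12,.28],Rd(np.pi/2)); 
print(read_clock(),read_contact_force())
t=get_image("top")[:,:,::-1];s=get_image("scene")[:,:,::-1];cv2.imwrite("pics/top4.png",t);cv2.imwrite("pics/scene4.png",s)
z=lambda im:cv2.resize(im,(400,400),interpolation=cv2.INTER_CUBIC)
a=z(t[135:215,260:340]);cv2.imwrite("pics/z4.png",np.hstack([a,z(s[140:240,225:325])]))
print("predicted shut: knob",(proj("top",[*tool(PHI0,0)[0],.102])-[260,135])*5+2,"hinge",(proj("top",[*H,.072])-[260,135])*5+2)
for th in(0,.05,.1): print(th,(proj("top",[*tool(PHI0-th,0)[0],.102])-[260,135])*5+2)
```

```text
30.9333 [ 0.36370247  0.35181417 -0.81980524]
predicted shut: knob [342.78260121 186.15022691] hinge [ 65.17752216 249.37874286]
0 [342.78260121 186.15022691]
0.05 [345.442822   199.79061061]
0.1 [347.41768474 213.55047017]
```

View pics/z4.png

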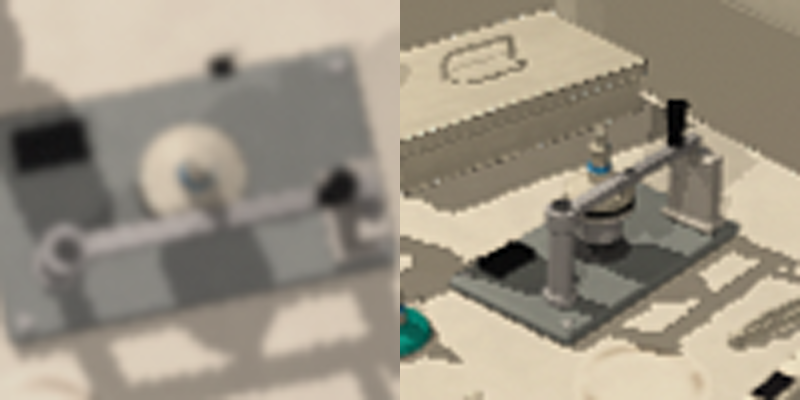

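The knob is at (337,187) against a predicted (343,186) for fully shut, and the head looks upright. I'll check the disc position and the bystanders, then hand in.

Run:
```python
from h import *
b=cv2.imread("pics/top2.png").astype(np.float32);c=cv2.imread("pics/top4.png").astype(np.float32);a=cv2.imread("pics/top0.png").astype(np.float32)
def sh(p,q,r):
    y0,y1,x0,x1=r; g=lambda i:cv2.cvtColor(i[y0-3:y1+3,x0-3:x1+3],cv2.COLOR_BGR2GRAY)
    T=g(p)[3:-3,3:-3]; m=cv2.matchTemplate(g(q),T,cv2.TM_CCOEFF_NORMED);return np.unravel_index(m.argmax(),m.shape),m.max()
print("electrode shift (3,3 = none)",sh(b,c,(159,175,288,309)))
print("large",sh(a,c,(216,243,200,229)),"small",sh(a,c,(165,181,173,189)))
im=cv2.cvtColor(c,cv2.COLOR_BGR2GRAY)
def fit(im,c0,z,r,A):
    def prof(x,y,rr):
        q=np.array([proj("top",[x+rr*np.cos(t),y+rr*np.sin(t),z]) for t in A],np.float32)
        return cv2.remap(im,q[:,0][None],q[:,1][None],cv2.INTER_CUBIC)[0]
    return np.round(max((np.mean(np.clip(prof(x,y,r-.002)-prof(x,y,r+.002),-20,40)),x,y) for x in c0[0]+np.arange(-.006,.0061,.0005) for y in c0[1]+np.arange(-.006,.0061,.0005)),4)
print(fit(im,[.556,-.035],.058,.0225,np.linspace(-1.4,1.8,40)),read_clock())
```

```text
electrode shift (3,3 = none) ((np.int64(3), np.int64(3)), np.float32(0.9465675))
large ((np.int64(0), np.int64(6)), np.float32(0.15689908)) small ((np.int64(3), np.int64(3)), np.float32(0.99430513))
[ 3.71541e+01  5.55000e-01 -3.50000e-02] 31.0333
```

The large head is hidden under the arm in that image, so I'll check it in the earlier unobstructed picture (top3) and sign off.

Run:
```python
from h import *
g=lambda f:cv2.imread(f,0)
m=cv2.matchTemplate(g("pics/top3.png")[206:253,190:239],g("pics/top0.png")[216:243,200:229],cv2.TM_CCOEFF_NORMED)
print(np.unravel_index(m.argmax(),m.shape),m.max(),"(10,10 = unmoved)")
sign_off()
```

```text
(np.int64(10), np.int64(10)) 0.9251108 (10,10 = unmoved)
the job is handed in; nothing more can be done
```

The job is handed in at about 31 s on the robot clock (limit 69 s); sign-off reports no verdict.

- **Press:** I gripped the 45 mm electrode by its stem and pressed it on the pad for about 1.5 s with the keeper open at about 1.0 rad. The wrist reading was 4.9 to 6.05 N. It carries up to about 0.7 N of noise, including in its zero.
- **Electrode position:** After release, its disc centre was within about 0.5 mm of the pad's. With the bar shut, a fit on the visible part of the rim still put it within about 1 mm. It looked upright in the picture.
- **Keeper:** I pushed the knob round its arc with shut fingers. There was a bump of about 5 N near 0.08 rad, then a hard stop, which I pushed to 22 N. The knob appears within about 2 mm of its predicted shut position. The joint angle itself can't be read.
- **Other heads:** The small head had not moved in the last picture. The arm hid the large head there, so that check failed. A picture from just before the final push shows it unmoved.

One disagreement remained: the scene camera showed the held disc about 2 pixels higher than predicted. The pad showed a similar offset, so I took it for calibration error or the pad sitting higher than assumed, and the top-camera check after placing agreed.

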